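# Pin the tilting brazing jig

## Robot

A 6-joint arm with a two-finger parallel gripper is mounted at the origin on the work surface. World frame = base frame: x ahead of the robot, y to its left, z up, the work surface at z = 0. Lengths are in m, angles in rad, forces in N, time in s.
With the tool pointing down it reaches from about 0.35 to 0.775 m from the base axis. Payload 7.3 kg.
Tool frame: the origin (TCP) lies at the centre of the arm's flange, where the gripper is bolted on; the fingertips stand 178 mm ahead of it and the grasp point (between the pads) lies 159 mm ahead of it; z points along the fingers, y is the line along which they close (so a half turn about z gives the same grasp; the last joint's range is limited). The gripper opens to 92 mm and grips with 3 to 60 N. Pads are 19 mm wide; open, the fingers measure 130 mm over their backs; the gripper's body (75 mm by 190 mm) begins 47 mm behind the grasp point.
Start: joints at [-1.371, 0.342, 1.524, -0, 1.275, -0.146], TCP at [0.178, -0.494, 0.405] pointing down, gripper open.
Joint ranges: [-2.53, 2.53], [-0.77, 2.02], [0.04, 2.7], [-1, 4.14], [0.28, 2.66], [-3.11, 3.11]. Speed limits (rad/s): [2.57, 2.57, 3.14, 3.14, 3.14, 3.14].

## Interface

Orientations are given as [roll, pitch, yaw] about the fixed x, y, z axes, in that order (R = Rz(yaw) Ry(pitch) Rx(roll)).
In Python, from cell import telemetry, vision, ticket gives the robot as it stands.
- The arm moves only by the shell command python3 -m crank 'ROWS' [FORCE]. ROWS is JSON, a list of rows, each a list of 5 numbers: the gripper command: -1 is shut, 1 is fully open, values between are in proportion, then the shift along the tool's x, y, z in mm, then the turn about the tool's z in rad. In form: [[fingers, dx, dy, dz, roll], ...]. A call has 1 to 12 rows; each row is the pose to reach, as a shift and turn from the pose commanded when the call began, along the tool's axes at that moment; what a row does not reach only later rows make up. A row lasts 1/12 s, in which the tool goes at most 41.7 mm and 7.16 degrees, less where a joint would pass 70% of its speed; a pose out of reach is approached as far as the arm can. A call with a gripper value outside its range is refused whole. The fingers move at their own pace and stop on an object; FORCE is the grip in N (left out, the last holds). Time passes only in rows, so rows that repeat a pose let the fingers close. It gives the time, the measured TCP pose, the force, the opening and the grip force at its end, in the units of the state.
- telemetry.observe(): the state, without advancing time (a new reading comes with each control period).
- vision.read_camera(name): name is "scene" or "side" or "wrist"; returns (picture, depth): 420x560x3 uint8, red, green, blue; 420x560 float32, m along the optical axis (not along the pixel's ray), 0 where there is no reading.
- vision.get_calibration(name): a dict with "camera_matrix" (3x3 intrinsics, pixels), "rvec" (rotation vector, rad) and "tvec" (3), from world to camera coordinates, as OpenCV has them. Camera axes: x right, y down, z forward; pixel columns grow to the right and rows downward; lengths in m; the calibration is good to about 2 mm. A picture is of the moment at which its call begins: read the wrist's pose just before it. get_calibration takes no time and is no camera call; for the wrist camera it gives the pose at the moment of the call.
- ticket.hand_in(): hands the job in; it is judged then, once.
The state is a dict: "time": time; "qpos": joint angles; "qvel": joint speeds; "joint_efforts": joint torques, N m; "tool_pos": TCP position; "tool_rot": TCP orientation; "contact_force": force on the tool from outside, world axes, zero at the start; "torque": the same for the moment, N m; "opening": finger opening in m; "grip_force": force on a finger pad.
Only numpy, scipy, OpenCV 4.12 (cv2) and the standard library are available. Lean on these libraries where they do the work, as an engineer would, in place of code of your own. Each camera call takes 0.05 s, during which the arm holds its last target. There are 200 camera calls.

## Task

Lock the tilting brazing jig: stand the long pin from the rack in the bore on top of the bearing block, then slowly pull the jig's lever over towards the robot until the shaft's hidden cross-hole comes round and the pin drops into it, stopping there without bending the lever. Then push the pin down until its head sits flush on the block, let go, and leave the short pins and the jar where they are.

Things in the scene. Friction and masses are not known exactly. Their poses are not given: they have to be found in the camera images.
- pin_mid (a point): middle of the long steel pin (half-way up its 98 mm), z from nose to head. Shank 10 mm across, 84 mm long, round nose; plain round head 19 mm across, 14 mm high, its centre 42 mm and its underside 35 mm above this point. 65 to 105 g. Stands nose down in one of the rack's holes, the tallest of three pins (head top 104 mm above the bench, the short ones 64 mm).
- pin_tip (a point): lowest point of the long pin's round nose, on its axis, 49 mm below its middle
- rack: fixed wooden pin rack, 180 (its x) x 50 (its y) x 40 mm high, origin under its centre; three holes 12 mm wide, 34 mm deep, at x = -60, 0 and 60 mm, each holding a pin; which is where varies
- short_a_mid (a point): middle of a short pin (58 mm high over all, same head and shank width), standing in the rack; to be left there
- short_b_mid (a point): middle of the other short pin, to be left there
- bore_mouth (a point): centre of the mouth of the vertical bore (11 mm across) in the flat top of the fixed steel bearing block (top 56 x 44 mm, 119 mm above the bench). y: level, along the shaft, away from the lever; x: level, square to the shaft, away from the robot; z up. The top of the shaft (40 mm across) is 22 mm below: until the cross-hole lines up the pin stands on it, head underside 62 mm above this point.
- fixture: the jig's fixed stand (origin on the bench under the bore, axes as bore_mouth). Once the shaft's 11 mm cross-hole lines up, the pin falls through it until its head is about 10 to 12 mm above the block; there a stiff friction catch below the shaft holds it, and 8 to 25 N pushes it on until the head sits on the block. From y = 65 to 180 mm the shaft carries the jig plate, 80 mm wide.
- lever_axis (a point): point on the shaft's axis at the lever's foot, 95 mm from the bore towards -y and 77 mm above the bench, axes as bore_mouth. The lever swings about it in its x-z plane, turning the shaft; about 1 to 2 N at the knob turns it and it stays where it is left.
- lever_knob (a point): centre of the black ball knob, 26 mm across, 110 mm from lever_axis at the end of the 10 mm lever rod. At the start it stands between upright and 1.2 rad over, away from the robot (to +x). Pulled over towards the robot (-x), the hole lines up somewhere in the first 1.4 rad, at an angle that cannot be seen; the pin then drops and blocks the shaft. At 15 to 20 mm/s at the knob it has time to drop.
- lever (a joint): elastic bending of the lever, rad, positive when its knob is pulled towards the robot; 0 unloaded, 0.011 at 5 N and 0.022 at 10 N square to the rod on the knob; more than 0.03 (14 N) is too much
- flux_jar_mid (a point): middle of a grey jar with white lid, 60 mm across and 70 mm high, on the bench; leave it
There are look-alikes about, which are no part of the job. What is shaped like the part that bears pin_mid but black or purple is not meant.

How it is judged:
By the outcome, as a careful person would: the job done as asked, in the order asked, and still so for the second after the job is handed in, with the robot touching nothing.
It also fails if it takes over 72 s, if anything falls off the work surface, if the arm or the gripper's body presses on something with over 40 N, if the wrist force passes 120 N, or if a joint passes its speed limit or range.

## Working session

There is one attempt and no reset: what is moved stays moved. The work goes in short steps, Python scripts to look and compute and a shell command to move; the robot and the scene stay as the last step left them, time stands still between calls to the robot, and variables do not carry over. Pictures are saved under pics/ and viewed, at most 10 in all, crops included, and the job is handed in when it is done.

```bash
mkdir -p pics
cat > h.py <<'E'
import numpy as np, cv2
from cell import telemetry, vision, ticket
def cam(n):
    c=vision.get_calibration(n); R,_=cv2.Rodrigues(np.array(c["rvec"],float)); return np.array(c["camera_matrix"]),R,np.array(c["tvec"],float).ravel()
def shot(n,f):
    c=cam(n); p,d=vision.read_camera(n); np.savez(f"pics/{f}.npz",p=p,d=d,K=c[0],R=c[1],t=c[2]); cv2.imwrite(f"pics/{f}.png",p[:,:,::-1]); return p,d,c
def load(f):
    z=np.load(f"pics/{f}.npz"); return z["p"],z["d"],(z["K"],z["R"],z["t"])
def world(c,u,v,z):  # depth z
    K,R,t=c; return R.T@(z*np.linalg.inv(K)@[u,v,1]-t)
def onplane(c,u,v,h):
    K,R,t=c; o=-R.T@t; r=R.T@np.linalg.inv(K)@[u,v,1]; return o+r*(h-o[2])/r[2]
def proj(c,P):
    K,R,t=c; q=K@(R@np.array(P)+t); return q[:2]/q[2]
E
python3 - <<'E'
from h import *
for n in("scene","side"): shot(n,n+"0")
a=cv2.imread("pics/scene0.png");b=cv2.imread("pics/side0.png")
print(telemetry.observe())
for n in("scene","side"):
    c=cam(n); print(n,-c[1].T@c[2], c[1][2])
E
```

```text
{'time': 0.1, 'qpos': array([-1.37098617e+00,  3.42622698e-01,  1.52486736e+00, -3.94914722e-05,
        1.27538614e+00, -1.46016624e-01]), 'qvel': array([-0.00067983, -0.00165311, -0.0030953 , -0.0001932 ,  0.00162798,
        0.00015579]), 'joint_efforts': array([ 1.71360960e-03, -4.32003808e+01, -2.44692975e+01,  7.20016309e-02,
        5.25605085e-02, -3.66943323e-05]), 'tool_pos': array([ 0.1779476 , -0.49380733,  0.40414895]), 'tool_rot': array([-3.14031727e+00, -1.49390392e-04,  3.45838208e-01]), 'contact_force': array([-0.04769898,  0.32979309, -0.53297855]), 'torque': array([-0.01029417,  0.01496749, -0.00041622]), 'grip_force': 0.0, 'opening': 0.09168134344918931}
scene [1.05855471 0.32578941 0.55318356] [-0.6488532  -0.52500026 -0.55078512]
side [ 0.4365988  -0.60824539  0.54175273] [ 0.16811895  0.78290372 -0.59899731]
```

View pics/scene0.png

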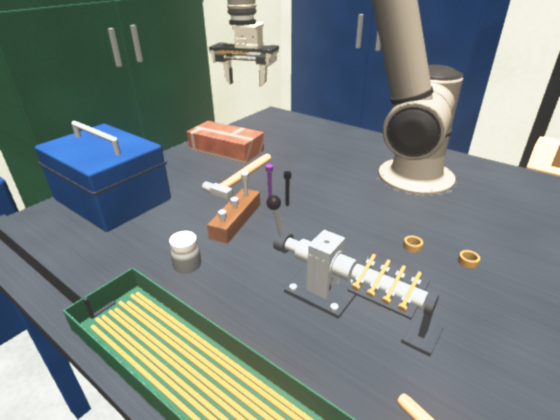

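View pics/side0.png

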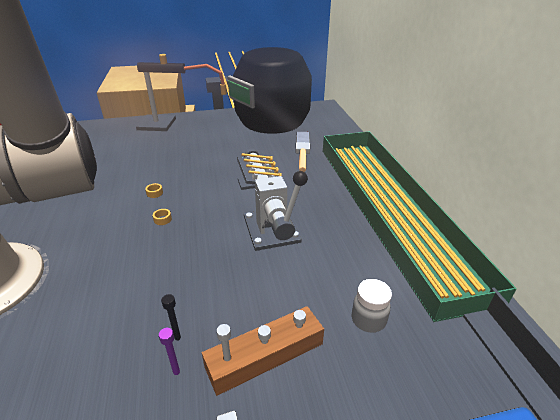

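Candidates for the long pin: the steel pin in the rack at side (224,332) / scene (245,178), which stands tallest. The black pin is at side (169,302), the purple at side (167,337), and the short pins at side (264,332) and (300,317). I choose the tall steel one. The block top is at side (270,183) / scene (327,240), and the knob at side (300,178) / scene (274,202). Next I check them in one enlarged crop.

Run:
```python
from h import *
p,d,c=load("side0"); q,e,s=load("scene0")
def crop(p,x0,y0,x1,y1,k): return cv2.resize(p[y0:y1,x0:x1,::-1],None,fx=k,fy=k,interpolation=cv2.INTER_CUBIC)
A=crop(p,195,300,325,380,3)  # 390x240
B=crop(p,225,150,325,250,3)  
C=crop(q,205,160,305,240,4)  #400x320
D=crop(q,260,185,360,260,4)  #400x300
im=np.zeros((600,800,3),np.uint8)
im[:240,:390]=A; im[240:540,:300]=B; im[:300,400:800]=C[:300]; im[300:600,400:800]=D
cv2.imwrite("pics/crop1.png",im)
```

```text
(no output)
```

View pics/crop1.png

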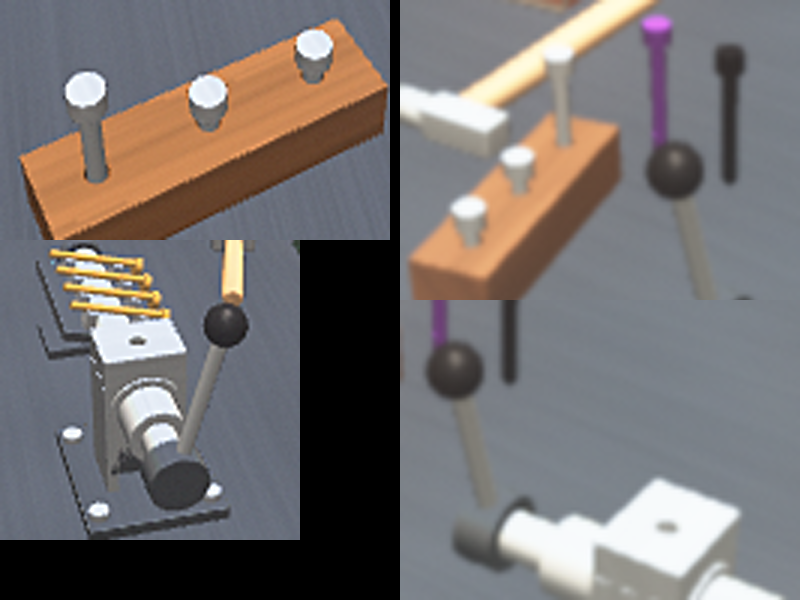

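Run:
```python
from h import *
_,d,c=load("side0"); _,e,s=load("scene0")
def tri(a,b):
    P=[]; 
    M=[x[0]@np.c_[x[1],x[2]] for x in(c,s)]
    X=cv2.triangulatePoints(M[0],M[1],np.array(a,float),np.array(b,float)); return (X[:3]/X[3]).ravel()
f=lambda v:np.round(v,4)
print("pin",f(onplane(c,224,328.5,.104)),f(onplane(s,244.5,172.7,.104)),f(tri((224,328.5),(244.5,172.7))))
print("sa",f(onplane(c,264.3,330,.064)),f(onplane(s,(517-400)/4+205,155/4+160,.064)))
print("sb",f(onplane(c,299.7,315.3,.064)),f(onplane(s,(469-400)/4+205,206/4+160,.064)))
print("bore",f(onplane(c,271,183.7,.119)),f(onplane(s,327,241.75,.119)),f(tri((271,183.7),(327,241.75))))
print("knob",f(tri((300.3,178.3),(273.7,202.5))))
for u,v in((660,480),(738,515),(680,575),(598,540)): print(f(onplane(s,(u-400)/4+260,(v-300)/4+185,.119)))
for u,v in((171,320),(184,351),(104,360),(96,322)): print("side",f(onplane(c,u/3+225,(v-240)/3+150,.119)))
print("jar",f(onplane(c,375,292,.07)),f(onplane(s,184,241,.07)))
print("black",f(onplane(c,168.5,300,.104)),"purp",f(onplane(c,166,335,.104)))
```

```text
pin [ 0.4342 -0.2761  0.104 ] [ 0.4326 -0.2765  0.104 ] [ 0.4338 -0.276   0.1044]
sa [ 0.491  -0.2608  0.064 ] [ 0.4914 -0.2593  0.064 ]
sb [ 0.5481 -0.2463  0.064 ] [ 0.5488 -0.2425  0.064 ]
bore [0.5622 0.0383 0.119 ] [0.5631 0.0427 0.119 ] [0.5622 0.0416 0.1174]
knob [ 0.5962 -0.0524  0.1825]
[0.5347 0.0205 0.119 ]
[0.5363 0.0631 0.119 ]
[0.5887 0.065  0.119 ]
[0.5899 0.0231 0.119 ]
side [0.5896 0.0596 0.119 ]
side [0.5894 0.02   0.119 ]
side [0.536  0.0208 0.119 ]
side [0.5389 0.0681 0.119 ]
jar [ 0.6747 -0.2324  0.07  ] [ 0.68   -0.2197  0.07  ]
black [ 0.3611 -0.2101  0.104 ] purp [ 0.3584 -0.27    0.104 ]
```

Two-view fixes agree: pin (0.4335,-0.276), bore (0.5627,0.042), fixture yaw about 0. The knob is at (0.596,-0.0525,0.1825), which is 0.31 rad over. The rack yaw is about 0.26. I move to hover above the long pin.

```bash
python3 -m crank '[[1,40,-15,9,0.01],[1,80,-30,18,0.02],[1,115,-44,28,0.03],[1,150,-57,37,0.04],[1,185,-70,46,0.05],[1,220,-83,54,0.06],[1,255,-96,62,0.07],[1,285,-108,68,0.08],[1,305,-115,72,0.086],[1,314,-118,74,0.086],[1,314,-118,74,0.086],[1,314,-118,74,0.086]]' 30
python3 - <<'E'
from h import *
shot("wrist","w1")
E
```

```text
time: 1.1
tool_pos: [0.4332, -0.2767, 0.3306]
tool_rot: [-3.141, 0.001, 0.261]
contact_force: [1.1, 0.1, 0.4]
opening: 0.0917
grip_force: 0.0
```

View pics/w1.png

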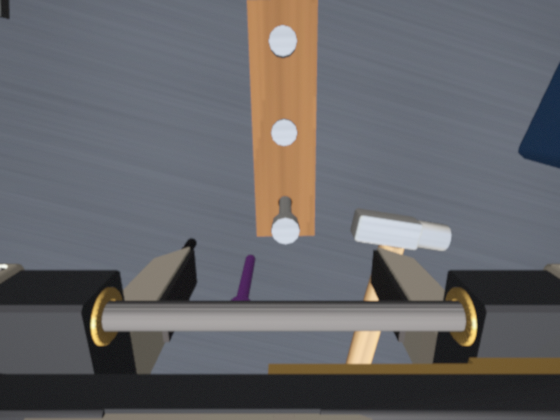

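The wrist view shows the long pin's head at (285,231), short heads at (284,132) and (283,40), and the rack edges roughly vertical in the image. The hammer lies to the right and the purple pin is at (245,280), clear of the fingers.

Run:
```python
from h import *
_,d,c=load("w1")
for u,v,h in((285,231,.104),(284,132,.064),(283,40,.064)): print(onplane(c,u,v,h).round(4), d[v,u], world(c,u,v,d[v,u]).round(4))
```

```text
[ 0.4324 -0.2772  0.104 ] 0.22191821 [ 0.4324 -0.2772  0.104 ]
[ 0.4905 -0.261   0.064 ] 0.24190089 [ 0.4904 -0.2611  0.0636]
[ 0.5481 -0.2449  0.064 ] 0.22309567 [ 0.548  -0.2449  0.0641]
```

```bash
python3 -m crank '[[1,0,0,25,0],[1,0,0,50,0],[1,0,0,68,0],[1,0,0,74,0],[1,0,0,74,0],[-1,0,0,74,0],[-1,0,0,74,0],[-1,0,0,74,0],[-1,0,0,74,0],[-1,0,0,74,0],[-1,0,0,74,0],[-1,0,0,74,0]]' 30
```

```text
time: 2.15
tool_pos: [0.4334, -0.2764, 0.2569]
tool_rot: [3.141, -0.0, 0.26]
contact_force: [0.7, -0.1, 0.1]
opening: 0.0499
grip_force: 0.0
```

```bash
python3 -m crank '[[-1,0,0,0,0],[-1,0,0,0,0],[-1,0,0,0,0],[-1,0,0,0,0],[-1,0,0,0,0],[-1,0,0,0,0],[-1,0,0,0,0],[-1,0,0,0,0],[-1,0,0,0,0]]' 30
```

```text
time: 2.9
tool_pos: [0.4334, -0.2765, 0.2567]
tool_rot: [3.142, 0.0, 0.26]
contact_force: [0.5, -0.1, 0.2]
opening: 0.018
grip_force: 30.0
```

```bash
python3 -m crank '[[-1,0,0,-8,0],[-1,0,0,-24,0],[-1,0,0,-44,0],[-1,0,0,-66,0],[-1,0,0,-88,0],[-1,0,0,-110,0],[-1,0,0,-130,0],[-1,0,0,-145,0],[-1,0,0,-153,0],[-1,0,0,-154,0]]' 30
```

```text
time: 3.73
tool_pos: [0.4334, -0.2765, 0.4126]
tool_rot: [3.139, -0.002, 0.26]
contact_force: [-0.9, -0.6, -1.1]
opening: 0.0177
grip_force: 30.0
```

```bash
python3 -m crank '[[-1,8,-11,0,-0.06],[-1,24,-32,0,-0.17],[-1,44,-58,0,-0.29],[-1,66,-88,0,-0.41],[-1,88,-117,0,-0.53],[-1,110,-146,0,-0.65],[-1,132,-175,0,-0.77],[-1,154,-204,0,-0.89],[-1,176,-233,0,-1.01],[-1,193,-256,0,-1.13],[-1,203,-270,0,-1.24],[-1,207,-275,0,-1.31]]' 30; python3 -m crank '[[-1,0,0,0,0],[-1,0,0,0,0],[-1,0,0,0,0]]'
python3 - <<'E'
from h import *
for n in("scene","side"): shot(n,n+"1")
p,d,c=load("side1"); q,e,s=load("scene1")
print(proj(c,[.5625,.042,.16]),proj(s,[.5625,.042,.16]))
def crop(p,x0,y0,w,h,k): return cv2.resize(p[y0:y0+h,x0:x0+w,::-1],None,fx=k,fy=k,interpolation=cv2.INTER_CUBIC)
cv2.imwrite("pics/crop2.png",np.hstack([crop(p,220,100,100,140,4),crop(q,270,130,100,140,4)]))
E
```

```text
time: 4.73
tool_pos: [0.5632, 0.0453, 0.4091]
tool_rot: [-3.139, -0.001, 1.578]
contact_force: [-1.3, -0.2, -1.2]
opening: 0.018
grip_force: 30.0
time: 4.98
tool_pos: [0.5626, 0.0419, 0.4101]
tool_rot: [-3.14, 0.0, 1.567]
contact_force: [-0.4, 0.2, -1.3]
opening: 0.0178
grip_force: 30.0
[270.51261234 164.91519391] [328.16784011 222.71774057]
```

View pics/crop2.png

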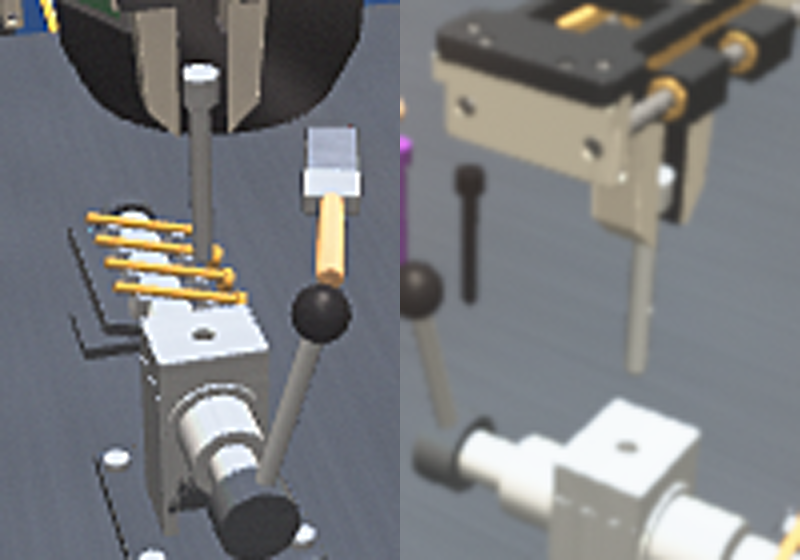

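The pin hangs straight. Its tip is at side (270.8,165) and scene (329,223.2). The bore is at side (271,183.3) and scene (327,241.5).

Run:
```python
from h import *
_,_,c=load("side1"); _,_,s=load("scene1")
M=[x[0]@np.c_[x[1],x[2]] for x in(c,s)]
def tri(a,b):
    X=cv2.triangulatePoints(M[0],M[1],np.array(a,float),np.array(b,float)); return (X[:3]/X[3]).ravel().round(4)
print(tri((270.8,165),(329,223.2)),tri((271,183.3),(327,241.5)))
for u,v,w in((270.8,165,c),(329,223.2,s)): print("tip",onplane(w,u,v,.160).round(4))
for u,v,w in((271,183.3,c),(327,241.5,s)): print("bore",onplane(w,u,v,.119).round(4))
```

```text
[0.5629 0.0434 0.1594] [0.5624 0.0417 0.1182]
tip [0.563  0.0416 0.16  ]
tip [0.5629 0.0439 0.16  ]
bore [0.5625 0.0398 0.119 ]
bore [0.5624 0.0423 0.119 ]
```

```bash
python3 -m crank '[[-1,-1,0,12,0],[-1,-1.6,-0.5,24,0],[-1,-1.6,-0.5,33,0],[-1,-1.6,-0.5,37,0],[-1,-1.6,-0.5,37,0],[-1,-1.6,-0.5,38.5,0],[-1,-1.6,-0.5,40,0],[-1,-1.6,-0.5,41.5,0],[-1,-1.6,-0.5,43,0],[-1,-1.6,-0.5,43,0]]' 30
```

```text
time: 5.92
tool_pos: [0.5622, 0.0409, 0.3676]
tool_rot: [-3.141, 0.0, 1.57]
contact_force: [0.4, 0.5, -0.8]
opening: 0.018
grip_force: 30.0
```

```bash
python3 -m crank '[[-1,0,0,2,0],[-1,0,0,4,0],[-1,0,0,6,0],[-1,0,0,8,0],[-1,0,0,8,0]]' 30; python3 -c "
from h import *
for n in('scene','side'): shot(n,n+'2')
p,d,c=load('side2'); q,e,s=load('scene2')
def crop(p,x0,y0,w,h,k): return cv2.resize(p[y0:y0+h,x0:x0+w,::-1],None,fx=k,fy=k,interpolation=cv2.INTER_CUBIC)
cv2.imwrite('pics/crop3.png',np.hstack([crop(p,220,100,100,140,4),crop(q,270,130,100,140,4)]))
print(telemetry.observe()['torque'])"
```

```text
time: 6.33
tool_pos: [0.5622, 0.0409, 0.3591]
tool_rot: [-3.141, 0.0, 1.57]
contact_force: [-0.2, 0.3, -0.4]
opening: 0.0177
grip_force: 30.0
[-0.05642604 -0.04441091  0.02483776]
```

View pics/crop3.png

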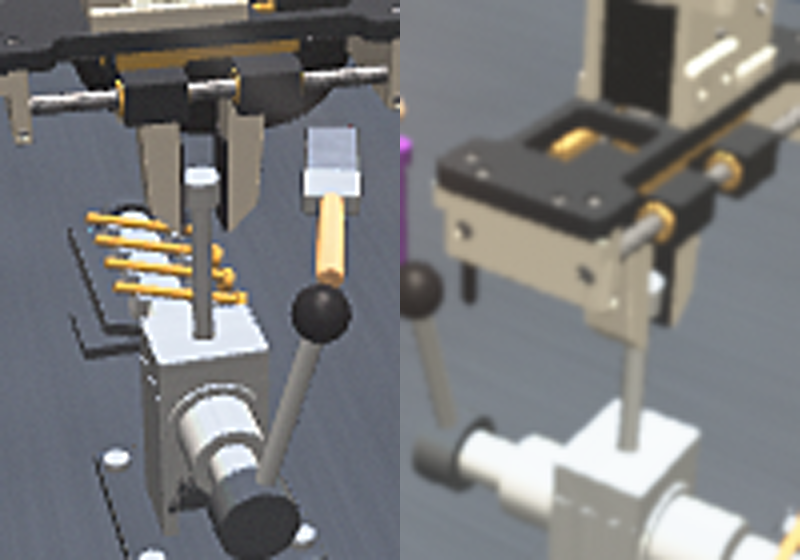

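The pin enters the bore in both views (side (271,184), scene (327,242)), with no force. I lower it to the shaft.

```bash
python3 -m crank '[[-1,0,0,2,0],[-1,0,0,4,0],[-1,0,0,6,0],[-1,0,0,8,0],[-1,0,0,9,0],[-1,0,0,10,0],[-1,0,0,10,0]]' 30
```

```text
time: 7.02
tool_pos: [0.5623, 0.0409, 0.3494]
tool_rot: [-3.141, 0.0, 1.57]
contact_force: [-0.0, 0.3, -0.5]
opening: 0.0177
grip_force: 30.0
```

```bash
python3 -m crank '[[-1,0,0,1,0],[-1,0,0,1.5,0],[-1,0,0,1.5,0],[0.3,0,0,1.5,0],[0.3,0,0,1.5,0],[0.3,0,0,1.5,0],[0.3,0,0,1.5,0],[0.3,0,0,1.5,0],[0.3,0,0,1.5,0],[0.3,0,0,1.5,0],[0.3,0,0,1.5,0]]' 30
```

```text
time: 7.93
tool_pos: [0.5623, 0.0409, 0.3482]
tool_rot: [3.141, 0.0, 1.57]
contact_force: [0.4, -0.5, 0.2]
opening: 0.0594
grip_force: 0.0
```

```bash
python3 -m crank '[[0.3,0,0,-10,0],[0.3,0,0,-30,0],[0.3,0,0,-48,0],[0.3,0,0,-55,0],[0.3,-10,4,-55,0],[0.3,-35,12,-55,0],[0.3,-60,21,-55,0],[0.3,-82,29,-55,0],[0.3,-93,33.5,-55,0],[0.3,-93,33.5,-55,0],[0.3,-93,33.5,-55,0]]' 5
python3 - <<'E'
from h import *
for n in("scene","side"): shot(n,n+"3")
p,d,c=load("side3"); q,e,s=load("scene3")
print(proj(c,[.5625,.042,.195]),proj(s,[.5625,.042,.195]),proj(c,[.5625,.042,.145]),proj(s,[.5625,.042,.145]))
def crop(p,x0,y0,w,h,k): return cv2.resize(p[y0:y0+h,x0:x0+w,::-1],None,fx=k,fy=k,interpolation=cv2.INTER_CUBIC)
cv2.imwrite("pics/crop4.png",np.hstack([crop(p,240,100,100,140,4),crop(q,250,130,100,140,4)]))
E
```

```text
time: 8.85
tool_pos: [0.5956, -0.0525, 0.4023]
tool_rot: [-3.14, -0.001, 1.568]
contact_force: [0.0, 0.4, 0.5]
opening: 0.06
grip_force: 0.0
[270.27185381 148.78627102] [329.38993955 205.72472374] [270.61177023 171.55799002] [327.66481677 229.71216656]
```

View pics/crop4.png

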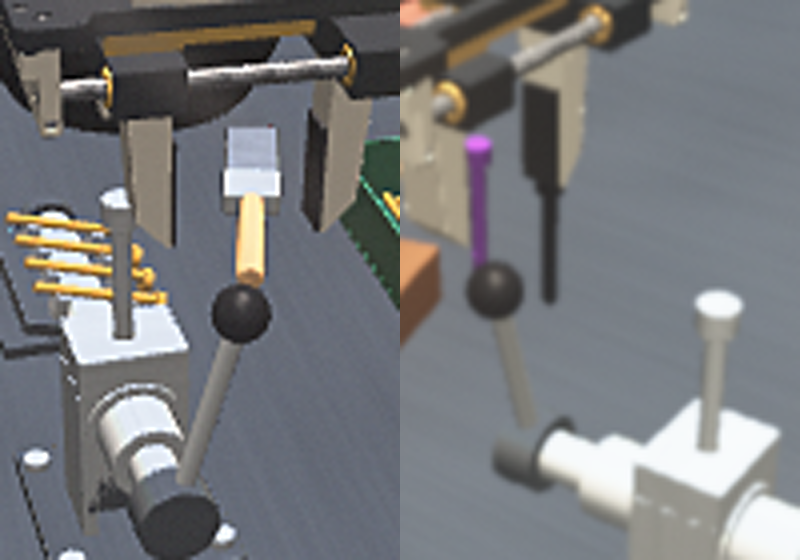

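The pin stands upright in the bore, its head at side (269.5,148) and scene (329.5,206). The knob is at side (300,178) and scene (274,202.5), between the fingers in x. I lower and grip the knob lightly.

```bash
cat > chk.py <<'E'
from h import *
q,e,s=shot("scene","chk"); o=telemetry.observe()
z=np.median(e[202:210,326:333]); exp=(s[1]@[.5625,.042,.195]+s[2])[2]
k=o["tool_pos"]; th=np.arctan2(k[0]-.5625,k[2]-.171-.077)  # knob centre 171 mm below the TCP
F=o["contact_force"]; up=abs(z-exp)<.03
print("t %.2f up %s d %.3f/%.3f"%(o["time"],up,z,exp),"F",F.round(1),"th %.3f r %.4f"%(th,np.hypot(k[0]-.5625,k[2]-.248)))
raise SystemExit(0 if up and abs(F[0])<5 else 1)
E
python3 -m crank '[[0.3,0,0,12,0],[0.3,0,0,30,0],[0.3,0,0,44,0],[0.3,0,0,48.5,0],[0.3,0,0,48.5,0],[-0.6,0,0,48.5,0],[-0.6,0,0,48.5,0],[-0.6,0,0,48.5,0],[-0.6,0,0,48.5,0],[-0.6,0,0,48.5,0],[-0.6,0,0,48.5,0],[-0.6,0,0,48.5,0]]' 4; python3 chk.py
```

```text
time: 9.95
tool_pos: [0.5959, -0.0522, 0.3551]
tool_rot: [3.14, 0.0, 1.57]
contact_force: [0.7, -0.3, 1.3]
opening: 0.0249
grip_force: 4.0
t 10.00 up True d 0.669/0.668 F [1.7 0.  1. ] th 0.302 r 0.1122
```

```bash
python3 - <<'E'
import numpy as np
t=.305; st=1.5/110
for i in range(28):
    a=t-st*np.arange(1,5); print("%d th->%.3f"%(i,a[-1]), [(round(110*(np.sin(b)-np.sin(t)),1),round(-110*(np.cos(b)-np.cos(t)),1)) for b in a]); t=a[-1]
E
python3 -m crank '[[-0.6,0,-1.4,0.5,0],[-0.6,0,-2.9,0.5,0],[-0.6,0,-4.3,0.5,0],[-0.6,0,-5.7,0.5,0]]' 4; python3 chk.py
```

```text
0 th->0.250 [(np.float64(-1.4), np.float64(-0.4)), (np.float64(-2.9), np.float64(-0.9)), (np.float64(-4.3), np.float64(-1.3)), (np.float64(-5.8), np.float64(-1.6))]
1 th->0.196 [(np.float64(-1.5), np.float64(-0.4)), (np.float64(-2.9), np.float64(-0.7)), (np.float64(-4.4), np.float64(-1.0)), (np.float64(-5.9), np.float64(-1.3))]
2 th->0.141 [(np.float64(-1.5), np.float64(-0.3)), (np.float64(-3.0), np.float64(-0.5)), (np.float64(-4.4), np.float64(-0.8)), (np.float64(-5.9), np.float64(-1.0))]
3 th->0.087 [(np.float64(-1.5), np.float64(-0.2)), (np.float64(-3.0), np.float64(-0.4)), (np.float64(-4.5), np.float64(-0.5)), (np.float64(-6.0), np.float64(-0.7))]
4 th->0.032 [(np.float64(-1.5), np.float64(-0.1)), (np.float64(-3.0), np.float64(-0.2)), (np.float64(-4.5), np.float64(-0.3)), (np.float64(-6.0), np.float64(-0.4))]
5 th->-0.022 [(np.float64(-1.5), np.float64(-0.0)), (np.float64(-3.0), np.float64(-0.1)), (np.float64(-4.5), np.float64(-0.1)), (np.float64(-6.0), np.float64(-0.0))]
6 th->-0.077 [(np.float64(-1.5), np.float64(0.0)), (np.float64(-3.0), np.float64(0.1)), (np.float64(-4.5), np
[... 2978 characters left out ...]
.1))]
25 th->-1.113 [(np.float64(-0.7), np.float64(1.3)), (np.float64(-1.4), np.float64(2.6)), (np.float64(-2.1), np.float64(4.0)), (np.float64(-2.8), np.float64(5.3))]
26 th->-1.168 [(np.float64(-0.7), np.float64(1.4)), (np.float64(-1.3), np.float64(2.7)), (np.float64(-1.9), np.float64(4.1)), (np.float64(-2.5), np.float64(5.5))]
27 th->-1.222 [(np.float64(-0.6), np.float64(1.4)), (np.float64(-1.1), np.float64(2.8)), (np.float64(-1.7), np.float64(4.2)), (np.float64(-2.2), np.float64(5.6))]
time: 10.33
tool_pos: [0.5905, -0.0524, 0.3556]
tool_rot: [3.137, 0.001, 1.57]
contact_force: [1.9, 0.1, 5.8]
opening: 0.0253
grip_force: 4.0
t 10.38 up True d 0.668/0.668 F [2.1 0.3 6.3] th 0.253 r 0.1111
```

```bash
python3 -m crank '[[-0.6,0,-1.5,-1,0],[-0.6,0,-2.9,-2,0],[-0.6,0,-4.4,-2.5,0],[-0.6,0,-5.9,-3,0]]' 4; python3 chk.py && python3 -m crank '[[-0.6,0,-1.5,-0.3,0],[-0.6,0,-3,-0.5,0],[-0.6,0,-4.4,-0.8,0],[-0.6,0,-5.9,-1.0,0]]' 4 && python3 chk.py
```

```text
time: 10.72
tool_pos: [0.584, -0.0523, 0.3573]
tool_rot: [3.141, 0.0, 1.57]
contact_force: [1.8, -1.1, 1.9]
opening: 0.0254
grip_force: 4.0
t 10.77 up True d 0.669/0.668 F [ 2.9 -1.9  2.2] th 0.192 r 0.1114
time: 11.1
tool_pos: [0.578, -0.0522, 0.3581]
tool_rot: [-3.141, 0.0, 1.57]
contact_force: [1.2, -1.2, 1.3]
opening: 0.0252
grip_force: 4.0
t 11.15 up True d 0.670/0.668 F [ 1.9 -1.5  1.2] th 0.138 r 0.1112
```

Tracking well. I continue in gated 6 mm steps.

```bash
python3 -m crank '[[-0.6,0,-1.5,-0.2,0],[-0.6,0,-3,-0.4,0],[-0.6,0,-4.5,-0.5,0],[-0.6,0,-6,-0.7,0]]' 4; python3 chk.py && python3 -m crank '[[-0.6,0,-1.5,-0.1,0],[-0.6,0,-3,-0.2,0],[-0.6,0,-4.5,-0.3,0],[-0.6,0,-6,-0.4,0]]' 4 && python3 chk.py
```

```text
time: 11.48
tool_pos: [0.572, -0.0521, 0.3588]
tool_rot: [-3.141, 0.0, 1.57]
contact_force: [2.2, -1.1, 1.9]
opening: 0.0254
grip_force: 4.0
t 11.53 up True d 0.670/0.668 F [ 1.8 -0.5  1.6] th 0.084 r 0.1113
time: 11.87
tool_pos: [0.566, -0.0521, 0.3593]
tool_rot: [-3.142, 0.0, 1.57]
contact_force: [2.1, -0.7, 1.3]
opening: 0.0255
grip_force: 4.0
t 11.92 up True d 0.670/0.668 F [ 1.2 -0.6  2.2] th 0.030 r 0.1114
```

```bash
python3 chk.py && python3 -m crank '[[-0.6,0,-1.5,0,0],[-0.6,0,-3,0,0],[-0.6,0,-4.5,0,0],[-0.6,0,-6,0,0]]' 4; python3 chk.py && python3 -m crank '[[-0.6,0,-1.5,0,0],[-0.6,0,-3,0.1,0],[-0.6,0,-4.5,0.2,0],[-0.6,0,-6,0.3,0]]' 4 && python3 chk.py
```

```text
t 11.97 up True d 0.670/0.668 F [ 1.5 -1.7  0.8] th 0.031 r 0.1114
time: 12.3
tool_pos: [0.56, -0.0521, 0.3593]
tool_rot: [-3.142, 0.0, 1.57]
contact_force: [2.2, -1.5, 1.6]
opening: 0.0254
grip_force: 4.0
t 12.35 up True d 0.670/0.668 F [ 0.8 -1.3  1.5] th -0.024 r 0.1113
time: 12.68
tool_pos: [0.554, -0.0521, 0.359]
tool_rot: [-3.142, 0.0, 1.57]
contact_force: [1.6, -0.4, 1.8]
opening: 0.0253
grip_force: 4.0
t 12.73 up True d 0.670/0.668 F [ 0.7 -0.8  2.1] th -0.078 r 0.1113
```

```bash
python3 -m crank '[[-0.6,0,-1.5,0.1,0],[-0.6,0,-3,0.3,0],[-0.6,0,-4.5,0.4,0],[-0.6,0,-6,0.6,0]]' 4; python3 chk.py && python3 -m crank '[[-0.6,0,-1.5,0.2,0],[-0.6,0,-3,0.4,0],[-0.6,0,-4.4,0.7,0],[-0.6,0,-5.9,0.9,0]]' 4 && python3 chk.py
```

```text
time: 13.07
tool_pos: [0.548, -0.0521, 0.3584]
tool_rot: [-3.141, 0.0, 1.57]
contact_force: [1.9, -1.7, 1.5]
opening: 0.0255
grip_force: 4.0
t 13.12 up True d 0.668/0.668 F [ 1.4 -1.4  0.8] th -0.133 r 0.1113
time: 13.45
tool_pos: [0.5422, -0.0521, 0.3575]
tool_rot: [-3.142, 0.0, 1.57]
contact_force: [2.3, -1.4, 0.6]
opening: 0.0254
grip_force: 4.0
t 13.50 up True d 0.669/0.668 F [ 1.5 -0.7  1.7] th -0.186 r 0.1113
```

```bash
python3 chk.py && python3 -m crank '[[-0.6,0,-1.5,0.3,0],[-0.6,0,-2.9,0.6,0],[-0.6,0,-4.4,0.9,0],[-0.6,0,-5.9,1.3,0]]' 4 && python3 chk.py && python3 -m crank '[[-0.6,0,-1.5,0.4,0],[-0.6,0,-2.9,0.8,0],[-0.6,0,-4.3,1.2,0],[-0.6,0,-5.8,1.6,0]]' 4 && python3 chk.py
```

```text
t 13.55 up True d 0.669/0.668 F [ 1.4 -0.8  1.4] th -0.185 r 0.1113
time: 13.88
tool_pos: [0.5363, -0.0521, 0.3562]
tool_rot: [3.142, 0.0, 1.57]
contact_force: [1.2, -1.2, 2.2]
opening: 0.0251
grip_force: 4.0
t 13.93 up True d 0.672/0.668 F [ 0.2 -1.5  1.4] th -0.240 r 0.1113
time: 14.27
tool_pos: [0.5305, -0.0521, 0.3546]
tool_rot: [3.142, 0.0, 1.57]
contact_force: [2.0, -0.1, 1.2]
opening: 0.0252
grip_force: 4.0
t 14.32 up False d 1.032/0.668 F [ 1.3 -0.4  0.9] th -0.294 r 0.1112
```

The gate reports the pin gone from its raised position, so I stop there and check the drop.

```bash
python3 -m crank '[[-0.6,0,0,0,0],[-0.6,0,0,0,0],[-0.6,0,0,0,0]]' 4
python3 - <<'E'
from h import *
q,e,s=shot("scene","scene4"); p,d,c=shot("side","side4")
for v in range(214,242,3): print(v,world(s,328,v,e[v,328]).round(3))
def crop(p,x0,y0,w,h,k): return cv2.resize(p[y0:y0+h,x0:x0+w,::-1],None,fx=k,fy=k,interpolation=cv2.INTER_CUBIC)
cv2.imwrite("pics/crop5.png",np.hstack([crop(p,220,100,100,140,4),crop(q,260,150,100,140,4)]))
E
```

```text
time: 14.57
tool_pos: [0.5305, -0.0521, 0.3545]
tool_rot: [-3.141, -0.0, 1.57]
contact_force: [-0.1, -1.0, 2.2]
opening: 0.0254
grip_force: 4.0
214 [ 0.327 -0.095 -0.001]
217 [ 0.342 -0.086  0.002]
220 [ 0.352 -0.079  0.001]
223 [ 0.363 -0.073  0.001]
226 [0.558 0.039 0.149]
229 [0.567 0.045 0.15 ]
232 [0.571 0.048 0.147]
235 [0.569 0.047 0.14 ]
238 [0.566 0.046 0.131]
241 [0.565 0.046 0.123]
```

View pics/crop5.png

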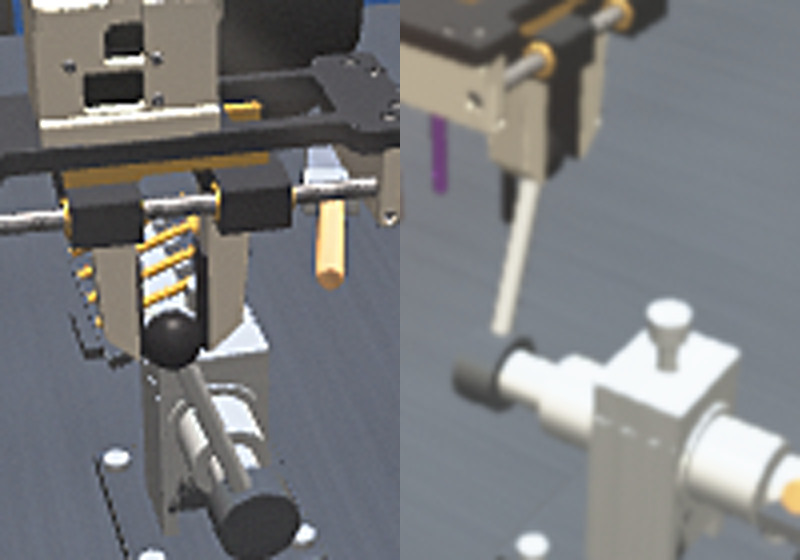

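The pin has dropped: its head is now at scene (327,230), low over the block, and the lever leans slightly towards the robot with the wrist force near zero. I release the knob, rise, close the fingers and go above the pin.

```bash
python3 -m crank '[[0.3,0,0,0,0],[0.3,0,0,0,0],[0.3,0,0,0,0],[0.3,0,0,0,0],[0.3,0,0,-10,0],[0.3,0,0,-25,0],[0.3,0,0,-40,0],[-1,0,0,-46,0],[-1,0,0,-46,0]]' 10
python3 -m crank '[[-1,12,4,0,0],[-1,35,12,0,0],[-1,60,21,0,0],[-1,82,28,0,0],[-1,93.5,32,0,0],[-1,93.5,32,10,0],[-1,93.5,32,25,0],[-1,93.5,32,40,0],[-1,93.5,32,50,0],[-1,93.5,32,55,0],[-1,93.5,32,60,0],[-1,93.5,32,60,0]]' 20
python3 -c "
from h import *
q,e,s=shot('scene','scene5')
for v in range(222,242,3): print(v,world(s,328,v,e[v,328]).round(4))"
```

```text
time: 15.42
tool_pos: [0.5308, -0.0521, 0.4026]
tool_rot: [3.138, 0.001, 1.57]
contact_force: [0.1, -0.5, -0.6]
opening: 0.0512
grip_force: 0.0
time: 16.42
tool_pos: [0.5625, 0.0409, 0.3397]
tool_rot: [-3.14, 0.0, 1.569]
contact_force: [0.1, 0.6, 0.3]
opening: 0.0004
grip_force: 0.0
222 [0.5757 0.0491 0.1717]
225 [0.5568 0.0388 0.1506]
228 [0.564  0.0433 0.1501]
231 [0.5695 0.0469 0.1484]
234 [0.5695 0.0473 0.1421]
237 [0.564  0.0446 0.1311]
240 [0.5636 0.0448 0.1242]
```

```bash
python3 -m crank '[[-1,0,0,5,0],[-1,0,0,9,0],[-1,0,0,12,0],[-1,0,0,13,0],[-1,0,0,14,0],[-1,0,0,15,0],[-1,0,0,16,0],[-1,0,0,17,0],[-1,0,0,18,0],[-1,0,0,18,0]]' 20
```

```text
time: 17.3
tool_pos: [0.5627, 0.0414, 0.3229]
tool_rot: [3.141, 0.0, 1.57]
contact_force: [-1.2, 0.4, 2.7]
opening: 0.0006
grip_force: 1.3
```

Contact at head top 0.145 m, as expected for the catch. I push on.

```bash
python3 -m crank '[[-1,0,0,1,0],[-1,0,0,2,0],[-1,0,0,3,0],[-1,0,0,4,0],[-1,0,0,5,0],[-1,0,0,6,0],[-1,0,0,6,0]]' 20
```

```text
time: 17.88
tool_pos: [0.5626, 0.0414, 0.3179]
tool_rot: [3.14, 0.0, 1.57]
contact_force: [-4.0, 0.3, 9.2]
opening: 0.0004
grip_force: 4.9
```

```bash
python3 -m crank '[[-1,0,0,1,0],[-1,0,0,2,0],[-1,0,0,3,0],[-1,0,0,4,0],[-1,0,0,5,0],[-1,0,0,6,0],[-1,0,0,6,0]]' 20
```

```text
time: 18.47
tool_pos: [0.5625, 0.0415, 0.3118]
tool_rot: [3.141, 0.0, 1.57]
contact_force: [-4.2, 1.3, 9.8]
opening: 0.0004
grip_force: 5.0
```

```bash
python3 -m crank '[[-1,0,0,0.5,0],[-1,0,0,1,0],[-1,0,0,1.5,0],[-1,0,0,2,0],[-1,0,0,2,0]]' 20
```

```text
time: 18.88
tool_pos: [0.5624, 0.0415, 0.3112]
tool_rot: [3.14, 0.0, 1.57]
contact_force: [-7.7, 1.4, 19.5]
opening: 0.0003
grip_force: 9.7
```

```bash
python3 -m crank '[[-1,0,0,0.5,0],[-1,0,0,1,0],[-1,0,0,1.5,0],[-1,0,0,1.5,0]]' 20
```

```text
time: 19.22
tool_pos: [0.5623, 0.0415, 0.3111]
tool_rot: [3.139, 0.0, 1.57]
contact_force: [-10.8, -1.4, 28.3]
opening: 0.0006
grip_force: 14.3
```

Seated: no further travel at 28 N. I back off and verify.

```bash
python3 -m crank '[[-1,0,0,-2,0],[-1,0,0,-6,0],[-1,0,0,-20,0],[-1,0,0,-45,0],[-1,0,0,-75,0],[-1,0,0,-100,0],[-1,-30,0,-110,0],[-1,-60,-20,-110,0],[-1,-60,-40,-110,0],[-1,-60,-40,-110,0],[-1,-60,-40,-110,0],[-1,-60,-40,-110,0]]' 20
python3 - <<'E'
from h import *
q,e,s=shot("scene","scene6"); p,d,c=shot("side","side6")
for v in range(225,250,3): print(v,world(s,327,v,e[v,327]).round(4))
def crop(p,x0,y0,w,h,k): return cv2.resize(p[y0:y0+h,x0:x0+w,::-1],None,fx=k,fy=k,interpolation=cv2.INTER_CUBIC)
cv2.imwrite("pics/crop6.png",np.hstack([crop(p,195,150,200,280,2),crop(q,270,190,100,140,4)[:540]] if 0 else [crop(p,195,150,200,250,2),crop(q,270,190,100,125,4)]))
E
```

```text
time: 20.22
tool_pos: [0.5231, -0.0184, 0.4171]
tool_rot: [3.141, 0.0, 1.57]
contact_force: [-0.7, 0.0, 0.2]
opening: 0.0001
grip_force: 0.0
225 [ 0.3714 -0.0701  0.0006]
228 [ 0.3831 -0.0628  0.0015]
231 [0.5353 0.0252 0.1191]
234 [0.5611 0.0405 0.1342]
237 [0.5679 0.0448 0.1334]
240 [0.5703 0.0466 0.1291]
243 [0.5706 0.0472 0.1229]
246 [0.5726 0.0488 0.1182]
249 [0.581  0.054  0.1192]
```

View pics/crop6.png

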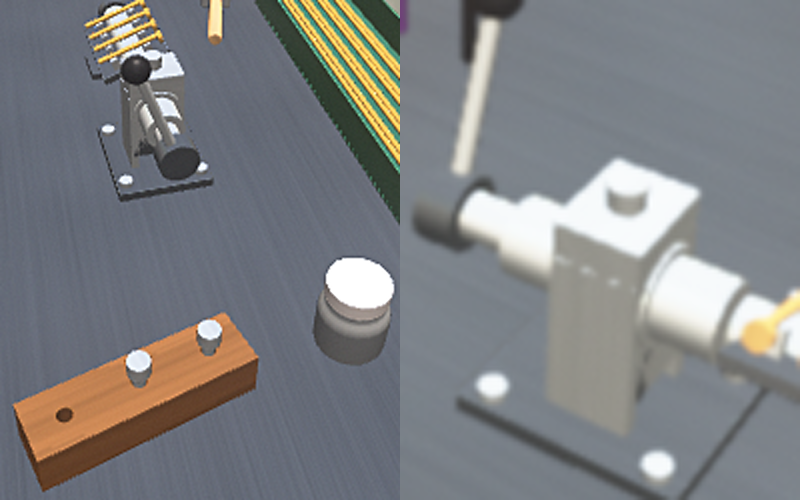

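The head sits flush (top at about 0.133 m, scene (327,237)). The short pins and jar are where they were, and the robot is clear.

```bash
python3 -c "
from cell import ticket
print(ticket.hand_in())"
```

```text
the job is handed in; nothing more can be done
None
```

The jig is locked and handed in at about 20 s: the long pin dropped into the cross-hole as the lever came over, and its head is pushed down flush on the block. Lever force stayed around 2 N along the pull (brief 6 N vertical peak), the short pins and jar were not touched, and the robot is clear of everything.

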